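Free the jammed sample cup and put it on the weighing platform

TASK

One of the white sample cups is stuck inside the grey outer cup of its screwed-down holder. Take it by the rim that stands out, twist it upright about its own axis by a good 45 degrees to work it loose, pull it straight up out of the holder, and set it down upright (do not drop it) near the middle of the weighing platform's pan, then let go. Leave the spare white cup and the brass-coloured and white weights where they are.

Things in the scene. Friction and masses are not known exactly. Their poses are not given: they have to be found in the camera images.
- cup_mid (a point): the stuck cup: white plastic, round, straight-sided, open top, 54 mm outer diameter, 95 mm tall, 60 to 130 g. Point: on its axis (z) half-way up, 47.5 mm below its rim. Two nubs on its own +x and -x sides stick out 5.5 mm, 36 to 44 mm above its underside. In the holder its top 43 mm stand out above the outer cup; grip it there across the full diameter, from any side
- holder: holder, fixed to the desk: steel plate 100 x 100 x 6 mm with a grey outer cup, 74 mm outer, 68 mm inner diameter, rim 62 mm and inner floor 10 mm above the desk. Origin: centre of the plate's underside; z up. On its +x and -x sides are catch housings, out to 46 mm from the axis, 63 mm high. The white cup is out once risen 55 mm
- pan_top (a point): weighing platform, fixed to the desk: dark grey low box 156 mm square with a square bare steel pan 150 x 150 mm on top, 36 mm above the desk; this point is the centre of the pan's upper face, z up
- spare_cup_mid (a point): spare white cup of the same size and shape, standing free on the desk, not in a holder: leave it alone. The point is on its axis half-way up (47.5 mm)
- weight_500g: brass-coloured test weight, 40 mm diameter, 52 mm high, standing behind the work: leave alone. Origin at the centre of its underside
- weight_200g: white test weight, 30 mm diameter, 40 mm high, standing behind the work: leave alone. Origin at the centre of its underside
- holder_rim (a point): centre of the holder's rim, 62 mm above the desk. Here two sprung steel catches, 10 mm wide, reach in from the holder's +x and -x sides, press on the white cup (about 6 N each) and sit above its nubs, so a straight pull is blocked. Twisted 20 to 25 degrees either way about the vertical, the nubs come free; any twist from 30 to 150 degrees lets the cup come straight up
Mind the look-alikes: they are no part of the job. Leave any blue look-alike of the part that bears cup_mid alone.

How it is judged:
By the outcome, as a careful person would: the job done as asked, in the order asked, and still so for the second after the job is handed in, with the robot touching nothing.
It also fails if it takes over 40 s, if anything falls off the work surface, if the arm or the gripper's body presses on something with over 40 N, if the wrist force passes 120 N, or if a joint passes its speed limit or range.

ROBOT

A 7-joint arm with a two-finger parallel gripper is mounted at the origin on a cart in front of the work surface, level with it; the furniture and walls round the work are solid. World frame = base frame: x ahead of the robot, y to its left, z up, the work surface at z = 0. Lengths are in mm, angles in rad, forces in N, time in s.
With the tool pointing down it reaches from about 400 to 875 mm from the base axis. Payload 4.4 kg.
Tool frame: the origin (TCP) lies between the finger pads; the fingertips stand ctrl.finger_overhang ahead of it and the grasp point (between the pads) lies 11 mm behind it (ctrl.finger_overhang is the distance from the TCP to the fingertips, in mm); z points along the fingers, y is the direction in which the jaws open and shut (so a half turn about z gives the same grasp; the last joint's range is limited). The gripper opens to 85 mm and grips with 20 to 120 N. Pads are 22 mm wide; open, the fingers measure 114 mm over their backs; the gripper's body (76 mm by 85 mm) begins 54 mm behind the grasp point. The pads swing forward as they close: fully open they stand 13 mm farther back than shut.
Start: joints at [-1.273, 0.628, 0.038, 1.517, -0.027, 0.996, -0.02], TCP at [231.266, 607.482, 239.313] pointing down, gripper open.
Joint ranges: [-3.06, 3.06], [-0.37, 2.12], [-1.25, 1.32], [0.18, 2.47], [-1.1, 4.24], [0.23, 1.98], [-2.94, 2.94]. Speed limits (rad/s): [2.57, 2.57, 3.14, 3.14, 3.14, 3.14, 3.14].

INTERFACE

Orientations are given as [roll, pitch, yaw] about the fixed x, y, z axes, in that order (R = Rz(yaw) Ry(pitch) Rx(roll)).
In Python, from cell import ctrl gives the robot as it stands. The module is installed in compiled form; this text tells all that it offers.
- The arm moves only by the tool step_arm, never from a script. Its argument "deltas" is a list that holds one entry, the list of rows, each a list of 7 numbers: the opening, from 0 (shut) to 1 (fully open), then the shift along the world's x, y, z in mm, then the turn, a rotation vector about the world's x, y, z in rad. In form: [[[grip, tx, ty, tz, rx, ry, rz], ...]]. A call has 1 to 10 rows; each row shifts and turns the commanded pose from where the row before left it; what a row does not reach is not made up. A row lasts 1/12 s, in which the tool goes at most 41.7 mm and 7.16 degrees, less where a joint would pass 70% of its speed; a pose out of reach is approached as far as the arm can. A call is refused whole if a number of a shift passes 41.7 or a number of a turn 0.125, either way. A call with a gripper value outside its range is refused whole. The fingers move at their own pace and stop on an object; the grip force is fixed at half the most. Time passes only in rows, so rows that do not move let the fingers close. It gives the time, the measured TCP pose, the force and the opening at its end, in the units of the state.
- ctrl.read_state(): the state, without advancing time (a new reading comes with each control period).
- ctrl.get_image(name): name is "scene" or "top" or "wrist"; returns (picture, depth): 420x560x3 uint8, red, green, blue; 420x560 float32, mm along the optical axis (not along the pixel's ray), 0 where there is no reading.
- ctrl.camera_info(name): a dict with "intrinsics" (3x3 intrinsics, pixels), "distortion" ([k1, k2, p1, p2, k3] as OpenCV has them; the pictures are not rectified), "rvec" (rotation vector, rad) and "tvec" (3), from world to camera coordinates, as OpenCV has them. Camera axes: x right, y down, z forward; pixel columns grow to the right and rows downward; lengths in mm; the calibration is good to about 2 mm. A picture is of the moment at which its call begins: read the wrist's pose just before it. camera_info takes no time and is no camera call; for the wrist camera it gives the pose at the moment of the call.
- ctrl.finish_job(): hands the job in, once; it reports no verdict.
The state is a dict: "clock": time; "qpos": joint angles; "qd": joint speeds; "tau": joint torques, N m; "eef_pos": TCP position; "tool_rot": TCP orientation; "force": force on the tool from outside, world axes, zero at the start; "torque": the same for the moment, N m; "width": finger opening in mm.
Only numpy, scipy, OpenCV 4.12 (cv2) and the standard library are available. Lean on these libraries where they do the work, as an engineer would, in place of code of your own. Each camera call takes 0.05 s, during which the arm holds its last target.

## Working session

There is one attempt and no reset: what is moved stays moved. The work goes in short steps, Python scripts to look and compute and a tool call to move; the robot and the scene stay as the last step left them, time stands still between calls to the robot, and variables do not carry over. Pictures are saved under pics/ and viewed, and the job is handed in when it is done.

Besides the shell and the picture viewer there is one more tool, called after "Call:" by a JSON object that holds its "api" and its "payload", one argument or row to a line. step_arm: Moves the arm, as the interface text tells. Its arguments: {"type":"object","properties":{"deltas":{"type":"array"}},"required":["deltas"]}

```bash
mkdir -p pics
cat > h.py <<'E'
from cell import ctrl
import numpy as np, cv2
def grab(n,tag):
    info=ctrl.camera_info(n); im,d=ctrl.get_image(n)
    np.savez(f'pics/{tag}.npz',im=im,d=d,**{k:np.array(v,float) for k,v in info.items()})
    cv2.imwrite(f'pics/{tag}.png',im[:,:,::-1]); return im,d,info
def load(tag): return np.load(f'pics/{tag}.npz')
def world(z,u,v,height=None):
    K=z['intrinsics'];R=cv2.Rodrigues(z['rvec'])[0];t=z['tvec'].ravel()
    n=cv2.undistortPoints(np.array([[[u,v]]],float),K,z['distortion'])[0,0]
    r=np.array([*n,1.])
    if height is None:
        return R.T@(r*z['d'][int(round(v)),int(round(u))]-t)
    c=-R.T@t; w=R.T@r
    return c+w*(height-c[2])/w[2]
def cloud(z):
    K=z['intrinsics'];R=cv2.Rodrigues(z['rvec'])[0];t=z['tvec'].ravel()
    H,W=z['d'].shape
    uv=np.stack(np.meshgrid(np.arange(W),np.arange(H)),-1).reshape(-1,1,2).astype(float)
    n=cv2.undistortPoints(uv,K,z['distortion'])[:,0]
    d=z['d'].reshape(-1,1)
    P=(np.c_[n,np.ones(len(n))]*d-t)@R
    P[d[:,0]==0]=np.nan
    return P.reshape(H,W,3)
E
python3 - <<'E'
from h import *
s=ctrl.read_state();print(s,ctrl.finger_overhang)
for n in['scene','top']: grab(n,n+'0')
a=load('scene0');print(-cv2.Rodrigues(a['rvec'])[0].T@a['tvec'].ravel())
a=load('top0');print(-cv2.Rodrigues(a['rvec'])[0].T@a['tvec'].ravel())
E
```

```text
{'clock': 0.0, 'qpos': array([-1.27278471,  0.62936774,  0.03843554,  1.51834764, -0.02700159,
        0.99631067, -0.02003339]), 'qd': array([-0.00150167,  0.00039317,  0.0003143 , -0.00101873, -0.00153448,
        0.00101438, -0.00019565]), 'tau': array([-4.56066446e-04, -5.63412380e+01,  1.22609474e+00, -1.93442738e+01,
        1.10578258e-02,  1.06927310e-02, -2.70627305e-05]), 'eef_pos': array([231.04847749, 606.90193285, 238.3814708 ]), 'tool_rot': array([-3.13967719e+00,  2.10791129e-05,  2.77775245e+00]), 'force': array([0.57593985, 0.05982629, 0.09016215]), 'torque': array([ 0.00570663,  0.04492937, -0.00967781]), 'width': 85.50843384491563} 8.0
[  86.00821657 -551.76165057  773.63554625]
[ 458.39697626   20.24705948 1338.69277237]
```

View pics/scene0.png

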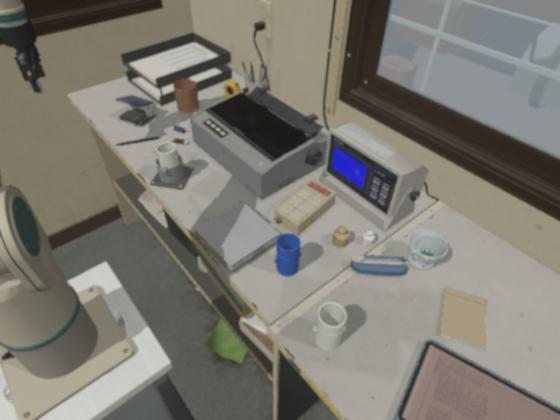

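View pics/top0.png

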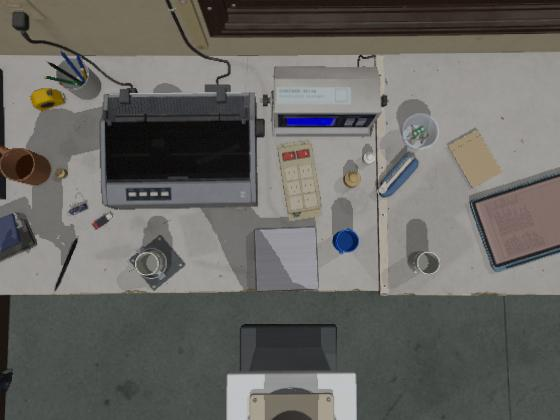

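The top view shows the holder with the white cup at about (150,263), the pan at (286,258), the blue look-alike at (345,240) and the spare cup at (427,262). I'll enlarge these next.

Run:
```python
from h import *
z=load('top0');c=z['im'][220:300,110:210,::-1];cv2.imwrite('pics/c1.png',cv2.resize(c,None,fx=7,fy=7,interpolation=cv2.INTER_CUBIC))
z2=load('scene0');c=z2['im'][130:200,130:220,::-1];cv2.imwrite('pics/c2.png',cv2.resize(c,None,fx=8,fy=8,interpolation=cv2.INTER_CUBIC))
for n,u,v,h in[('cup rim',150,263,105),('plate corners',129,262,6),('',158,236,6),('',185,264,6),('pan',255,227,36),('',317,227,36),('',318,290,36),('',256,290,36),('blue',345,240,95),('spare',428,262,95)]:
  print(n,world(z,u,v,h).round(),world(z,u,v).round())
```

```text
cup rim [427. 326. 105.] [425. 348.  15.]
plate corners [428. 402.   6.] [427. 405.  -2.]
 [492. 331.   6.] [492. 332.   0.]
 [421. 263.   6.] [421. 264.   1.]
pan [511.  86.  36.] [512.  88.   0.]
 [509. -67.  36.] [511. -69.  -2.]
 [356. -67.  36.] [353. -69.   1.]
 [357.  84.  36.] [356.  85.  24.]
blue [ 476. -128.   95.] [ 477. -139.    5.]
spare [ 423. -321.   95.] [ 421. -346.    3.]
```

View pics/c1.png

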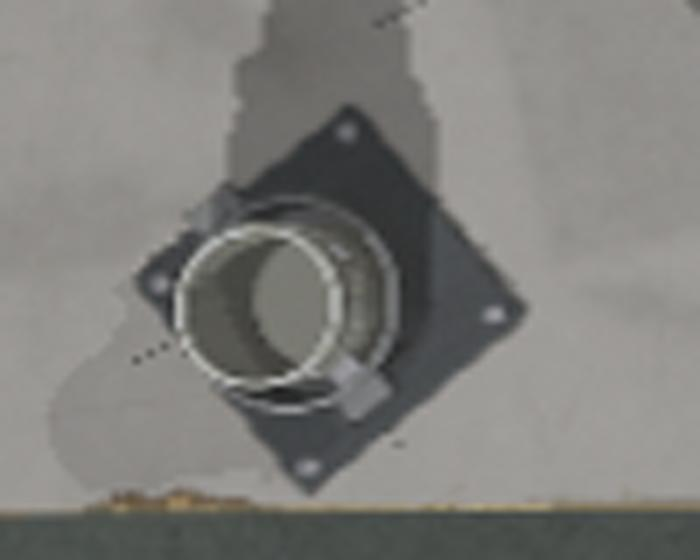

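View pics/c2.png

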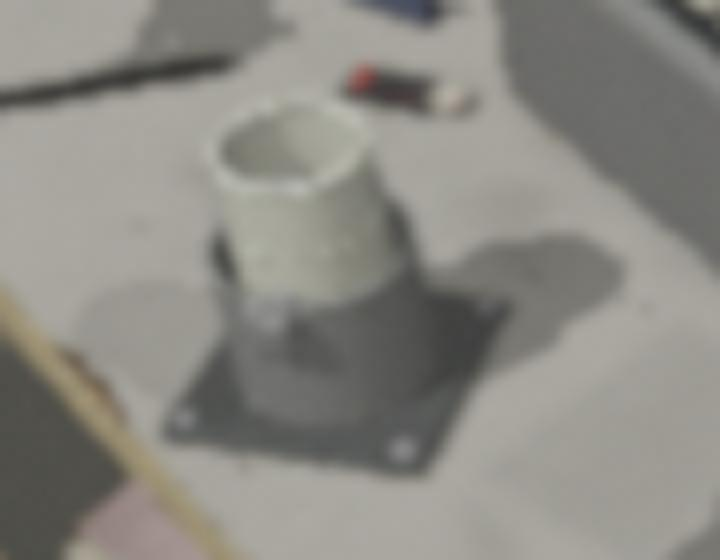

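Run:
```python
from h import *
z=load('top0')
f=lambda u,v,h:world(z,110+(u+.5)/7-.5,220+(v+.5)/7-.5,h)
c=[f(*p,6) for p in[(347,105),(525,305),(310,492),(137,280)]]
print(np.round(c),np.mean(c,0).round(1))
print('rim',f(258,305,105).round(1),[f(*p,105).round(1) for p in[(178,305),(340,305),(258,223),(258,386)]])
a,b=f(215,208,63),f(362,388,63);print('catch',a,b,(a+b)/2,np.degrees(np.arctan2(*(a-b)[1::-1])))
print('hrim', [f(*p,62).round(1) for p in[(400,305),(290,196),(290,411)]])
P=cloud(z)
m=(abs(P[...,0]-427)<60)&(abs(P[...,1]-330)<60)&(P[...,2]>95)
print(m.sum(),P[m].mean(0),P[m].min(0),P[m].max(0))
for n,v in (('panz',P[240:280,265:310]),):print(np.nanmedian(v[...,2]))
```

```text
[[495. 328.   6.]
 [423. 264.   6.]
 [358. 340.   6.]
 [434. 402.   6.]] [427.4 333.5   6. ]
rim [426.7 333.8 105. ] [array([427.1, 360. , 105. ]), array([426.4, 306.9, 105. ]), array([453.7, 334.2, 105. ]), array([400.2, 333.4, 105. ])]
catch [458.82914013 359.54245221  63.        ] [397.10916652 308.8654659   63.        ] [427.96915332 334.20395906  63.        ] 39.38870591092829
hrim [array([425.1, 296.5,  62. ]), array([462.6, 334.4,  62. ]), array([389.6, 333.4,  62. ])]
128 [425.93929519 335.20188085 104.34849841] [399.58470369 307.89257506  95.02484563] [452.4512388  360.42446546 113.09215925]
36.524403422713554
```

Checks on the measurements:
- **Cup:** the rim fit gives (426.7, 333.8), which agrees with the plate centre (427.4, 333.5). The rim is about 54 mm across and the rim height agrees with 105.
- **Catches:** their axis is at about 39.5°.
- **Pan:** the centre is about (433, 9) at height 36.

Next I'll move above the cup.

Call:
{"api": "step_arm", "payload": {
  "deltas": [
    [[1,10,-14,-2,0,0,0],[1,20,-28,-4,0,0,0],[1,20,-28,-4,0,0,0],[1,20,-28,-4,0,0,0],[1,22,-30,-4,0,0,0],[1,22,-30,-4,0,0,0],[1,22,-30,-4,0,0,0],[1,22,-30,-4,0,0,0],[1,20,-28,-4,0,0,0],[1,18,-27,-4,0,0,0]]
  ]
}}

```text
clock: 0.93
eef_pos: [428.3, 332.4, 200.9]
tool_rot: [-3.141, 0.0, 2.777]
force: [-0.1, 1.5, -0.3]
width: 85.2
```

Call:
{"api": "step_arm", "payload": {
  "deltas": [
    [[1,0,0,0,0,0,0],[1,0,0,0,0,0,0],[1,0,0,0,0,0,0]]
  ]
}}

```text
clock: 1.18
eef_pos: [426.8, 335.0, 201.2]
tool_rot: [3.141, -0.001, 2.778]
force: [-0.0, 0.3, 0.4]
width: 85.3
```

Run:
```python
from h import *
s=ctrl.read_state();print(s['clock'],s['eef_pos'],s['tool_rot'],s['qpos'],s['force'])
grab('wrist','w1')
```

```text
1.1833 [426.8041493  335.03579674 201.16200807] [ 3.14138275e+00 -9.27153462e-04  2.77787896e+00] [-0.73600803  0.52328795  0.02864563  1.86114211 -0.02215973  0.75771934
  0.51199047] [-0.0424038   0.31041621  0.36292948]
```

View pics/w1.png

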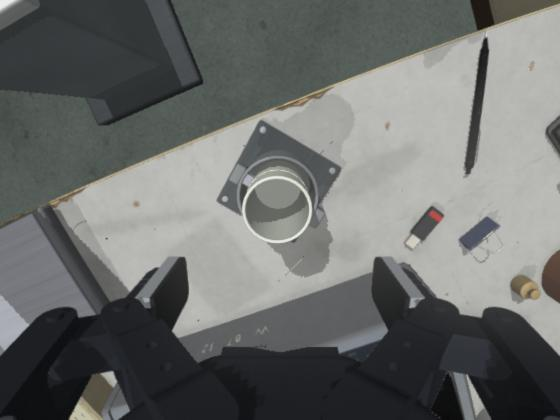

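The cup rim is at about (277,209) in the wrist view, midway between the fingers. I'll work out its position.

Run:
```python
from h import *
z=load('w1')
cv2.imwrite('pics/c3.png',cv2.resize(z['im'][110:260,200:360,::-1],None,fx=4,fy=4,interpolation=cv2.INTER_CUBIC))
for p in[(277,209),(242,209),(312,209),(277,175.5),(277,243)]:print(world(z,*p,105).round(1))
P=cloud(z);m=(abs(P[...,0]-427)<60)&(abs(P[...,1]-334)<60)&(P[...,2]>98)
Q=P[m];print(m.sum(),np.median(Q[:,2]),(Q.min(0)+Q.max(0))/2,np.ptp(Q,0))
A=np.c_[Q[:,:2]*2,np.ones(len(Q))];s=np.linalg.lstsq(A,(Q[:,:2]**2).sum(1),rcond=None)[0];print(s[:2],np.sqrt(s[2]+s[:2]@s[:2]))
```

```text
[423.4 334.3 105. ]
[413.8 309.2 105. ]
[433.  359.4 105. ]
[399.1 343.6 105. ]
[449.6 324.3 105. ]
46793 274.716103514435 [424.61755867 333.99981519 197.65490705] [ 72.45059237 119.99860152 199.2865966 ]
[461.64381187 317.47373491] 63.94981527888302
```

View pics/c3.png

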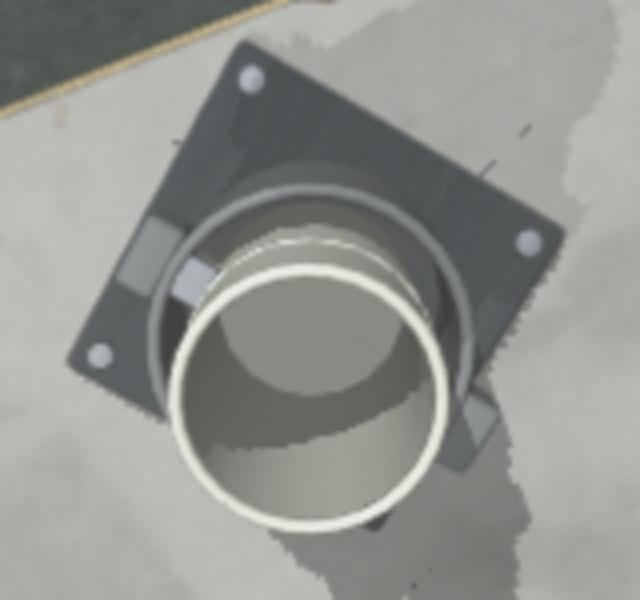

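Call:
{"api": "step_arm", "payload": {
  "deltas": [
    [[1,-1,-1,-15,0,0,0],[1,0,0,-18,0,0,0],[1,0,0,-18,0,0,0],[1,0,0,-18,0,0,0],[1,0,0,-18,0,0,0],[1,0,0,-16,0,0,0],[1,0,0,-12,0,0,0],[1,0,0,-8,0,0,0],[1,0,0,0,0,0,0],[1,0,0,0,0,0,0]]
  ]
}}

```text
clock: 2.07
eef_pos: [425.7, 334.4, 78.3]
tool_rot: [-3.142, -0.001, 2.779]
force: [-0.7, -0.2, 0.4]
width: 85.5
```

Run:
```python
from h import *
s=ctrl.read_state();print(s['clock'],s['eef_pos'],s['tool_rot'],s['force'])
grab('wrist','w2');grab('scene','s2')
z=load('s2');cv2.imwrite('pics/c4.png',cv2.resize(z['im'][80:220,80:260,::-1],None,fx=4,fy=4,interpolation=cv2.INTER_CUBIC))
```

```text
2.0667 [425.6503899  334.41507187  78.26958518] [-3.14156820e+00 -5.37322347e-04  2.77947243e+00] [-0.71178245 -0.22715759  0.44304265]
```

View pics/w2.png

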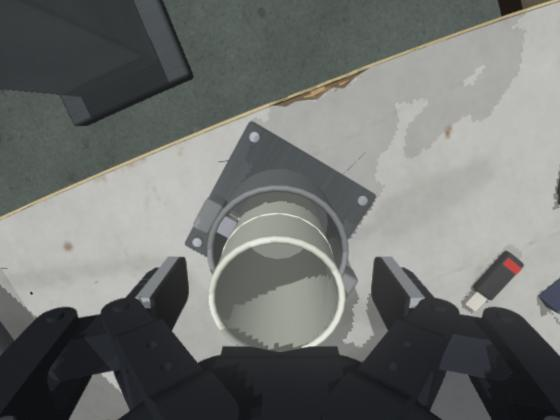

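View pics/c4.png

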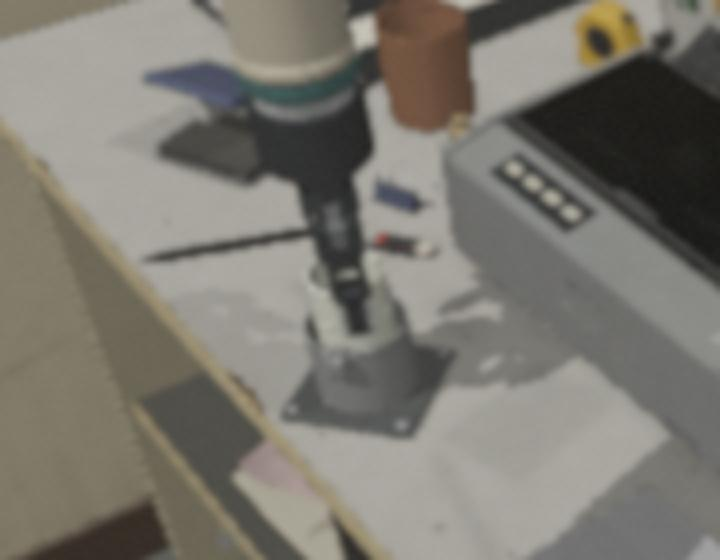

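The cup sits at about x=277, between finger pads whose midpoint is about x=280, so it is centred. I'll close the gripper.

Call:
{"api": "step_arm", "payload": {
  "deltas": [
    [[0.7,0,0,0,0,0,0],[0.55,0,0,0,0,0,0],[0,0,0,0,0,0,0],[0,0,0,0,0,0,0],[0,0,0,0,0,0,0],[0,0,0,0,0,0,0],[0,0,0,0,0,0,0],[0,0,0,0,0,0,0]]
  ]
}}

```text
clock: 2.83
eef_pos: [426.5, 333.4, 79.3]
tool_rot: [3.141, 0.001, 2.778]
force: [-0.9, -2.0, 5.5]
width: 52.4
```

Call:
{"api": "step_arm", "payload": {
  "deltas": [
    [[0,0,0,0,0,0,0],[0,0,0,0,0,0,0]]
  ]
}}

```text
clock: 3.0
eef_pos: [426.6, 333.4, 79.3]
tool_rot: [3.141, 0.001, 2.778]
force: [-0.6, -1.1, 7.3]
width: 52.0
```

The gripper holds the cup at a width of 52 mm. I'll twist it -60° about the vertical.

Call:
{"api": "step_arm", "payload": {
  "deltas": [
    [[0,0,0,0,0,0,-0.03],[0,0,0,0,0,0,-0.06],[0,0,0,0,0,0,-0.07],[0,0,0,0,0,0,-0.07],[0,0,0,0,0,0,-0.07],[0,0,0,0,0,0,-0.07],[0,0,0,0,0,0,-0.07],[0,0,0,0,0,0,-0.07]]
  ]
}}

```text
clock: 3.67
eef_pos: [424.7, 335.1, 79.3]
tool_rot: [-3.142, -0.003, 2.267]
force: [-5.9, 1.8, 8.9]
width: 52.1
```

Call:
{"api": "step_arm", "payload": {
  "deltas": [
    [[0,0,0,0,0,0,-0.08],[0,0,0,0,0,0,-0.08],[0,0,0,0,0,0,-0.08],[0,0,0,0,0,0,-0.08],[0,0,0,0,0,0,-0.08],[0,0,0,0,0,0,-0.08],[0,0,0,0,0,0,-0.06],[0,0,0,0,0,0,0],[0,0,0,0,0,0,0]]
  ]
}}

```text
clock: 4.42
eef_pos: [425.0, 334.1, 79.3]
tool_rot: [-3.14, -0.001, 1.728]
force: [-5.3, 0.2, 8.7]
width: 52.0
```

Run:
```python
from h import *
s=ctrl.read_state();print(s['clock'],s['eef_pos'],s['tool_rot'],s['force'],s['torque'],s['width'],s['qpos'])
grab('wrist','w3')
```

```text
4.4167 [425.01377039 334.13261857  79.33305932] [-3.13988062e+00 -1.48250109e-03  1.72768623e+00] [-5.29385377  0.16216676  8.70752084] [ 0.05637314  0.74585592 -0.17167197] 52.035442296874585 [-0.9038964   0.73146765  0.28875916  1.95905121 -0.40640763  0.50806827
 -0.16963872]
```

View pics/w3.png

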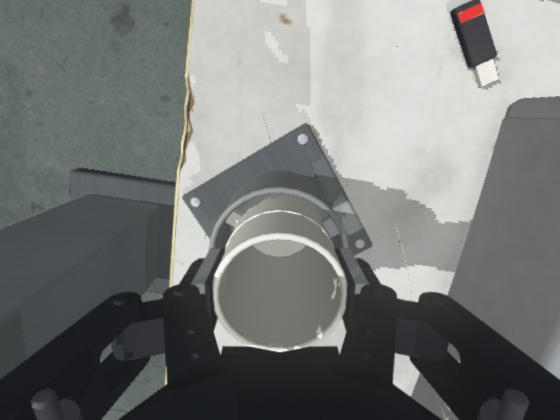

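The tool turned 60° with the grip unchanged. Next is a gentle lift while I watch the force.

Call:
{"api": "step_arm", "payload": {
  "deltas": [
    [[0,0,0,3,0,0,0],[0,0,0,5,0,0,0],[0,0,0,5,0,0,0],[0,0,0,5,0,0,0]]
  ]
}}

```text
clock: 4.8
eef_pos: [425.2, 333.0, 96.2]
tool_rot: [-3.139, 0.001, 1.728]
force: [-2.3, -0.7, -6.1]
width: 51.9
```

Run:
```python
from h import *
s=ctrl.read_state();print(s['clock'],s['eef_pos'],s['force'],s['torque'],s['width'])
grab('wrist','w4');grab('scene','s4')
z=load('s4');cv2.imwrite('pics/c5.png',cv2.resize(z['im'][110:200,120:220,::-1],None,fx=6,fy=6,interpolation=cv2.INTER_CUBIC))
```

```text
4.8 [425.23646098 333.00272315  96.18316477] [-2.25711506 -0.70654732 -6.12926477] [-0.17996276  0.40965983 -0.0336779 ] 51.89833438351675
```

View pics/w4.png

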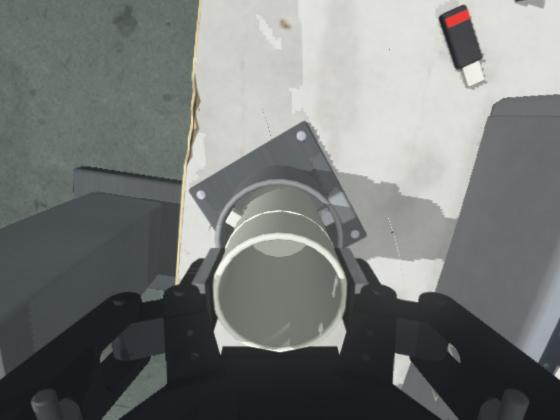

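View pics/c5.png

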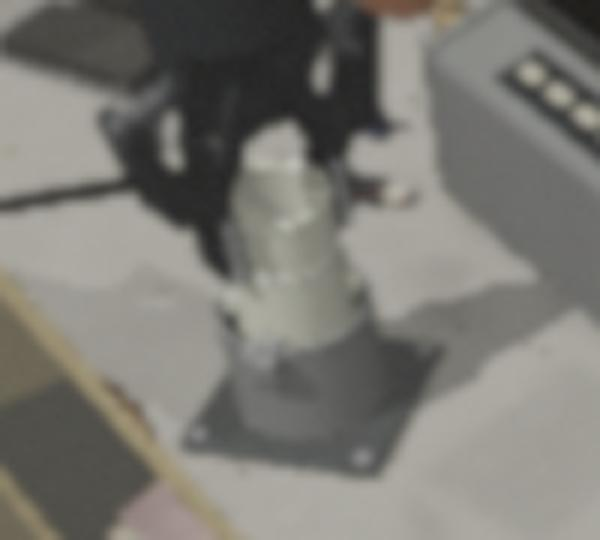

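The cup rises with the gripper: its nubs are visible above the catches and the force is only -6 N. I'll pull it straight out.

Call:
{"api": "step_arm", "payload": {
  "deltas": [
    [[0,0,0,8,0,0,0],[0,0,0,10,0,0,0],[0,0,0,12,0,0,0],[0,0,0,12,0,0,0],[0,0,0,12,0,0,0],[0,0,0,12,0,0,0],[0,0,0,10,0,0,0],[0,0,0,6,0,0,0],[0,0,0,0,0,0,0]]
  ]
}}

```text
clock: 5.65
eef_pos: [427.8, 334.3, 180.4]
tool_rot: [3.137, -0.002, 1.728]
force: [0.1, 0.7, -0.4]
width: 52.2
```

Run:
```python
from h import *
s=ctrl.read_state();print(s['clock'],s['eef_pos'],s['tool_rot'],s['force'],s['torque'],s['width'],s['qpos'])
grab('scene','s5');grab('wrist','w5')
z=load('s5');cv2.imwrite('pics/c6.png',cv2.resize(z['im'][80:200,100:240,::-1],None,fx=5,fy=5,interpolation=cv2.INTER_CUBIC))
```

```text
5.65 [427.8497039  334.30806726 180.41155135] [ 3.13732856e+00 -2.26342256e-03  1.72765798e+00] [ 0.05887518  0.6717776  -0.39961771] [-0.01235415 -0.01437024  0.04944637] 52.161267012222254 [-0.97357047  0.5809012   0.39185982  1.89170504 -0.32135557  0.72561385
 -0.24106382]
```

View pics/c6.png

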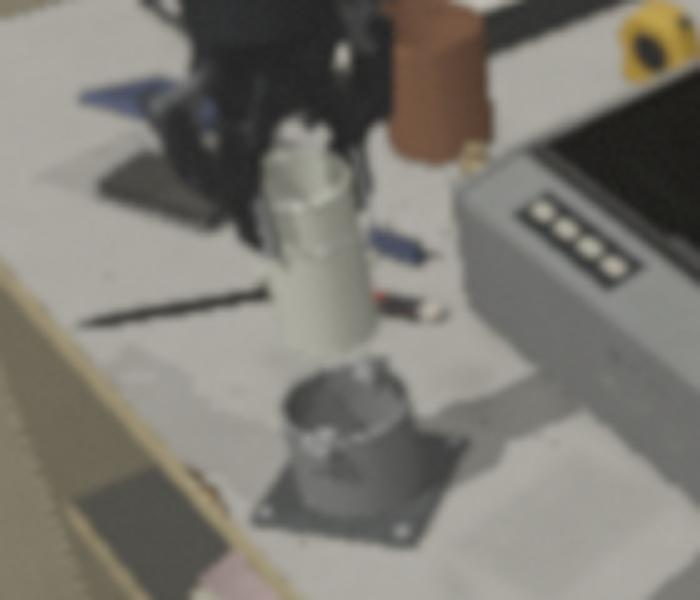

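View pics/w5.png

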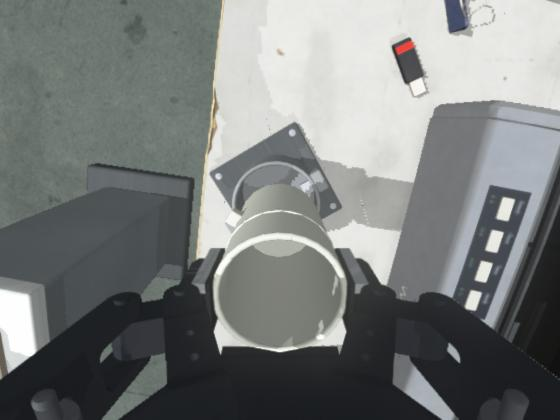

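The cup is fully out, hanging upright over the empty holder. I'll carry it to above the pan.

Call:
{"api": "step_arm", "payload": {
  "deltas": [
    [[0,0,-8,2,0,0,0],[0,0,-16,2,0,0,0],[0,1,-22,0,0,0,0],[0,1,-26,0,0,0,0],[0,1,-26,0,0,0,0],[0,1,-26,0,0,0,0],[0,1,-26,0,0,0,0],[0,1,-26,0,0,0,0],[0,0,-26,0,0,0,0],[0,0,-26,0,0,0,0]]
  ]
}}

```text
clock: 6.58
eef_pos: [431.2, 102.5, 182.1]
tool_rot: [-3.14, 0.001, 1.726]
force: [0.2, 0.2, -1.1]
width: 51.8
```

Call:
{"api": "step_arm", "payload": {
  "deltas": [
    [[0,0,-25,0,0,0,0],[0,0,-24,0,0,0,0],[0,0,-20,0,0,0,0],[0,0,-16,0,0,0,0],[0,0,-8,0,0,0,0],[0,0,-4,0,0,0,0],[0,0,0,0,0,0,0],[0,0,0,0,0,0,0]]
  ]
}}

```text
clock: 7.25
eef_pos: [432.0, 8.9, 182.2]
tool_rot: [-3.141, -0.001, 1.728]
force: [0.2, -0.1, -1.5]
width: 52.0
```

Run:
```python
from h import *
s=ctrl.read_state();print(s['clock'],s['eef_pos'],s['tool_rot'],s['force'],s['torque'],s['width'],s['qpos'])
grab('scene','s6');grab('wrist','w6')
z=load('s6');cv2.imwrite('pics/c7.png',cv2.resize(z['im'][120:300,150:350,::-1],None,fx=3.5,fy=3.3,interpolation=cv2.INTER_CUBIC))
```

```text
7.25 [431.998351     8.93489182 182.20788455] [-3.14121175e+00 -5.00422344e-04  1.72814521e+00] [ 0.17507789 -0.06582062 -1.49014319] [-0.00404333  0.01070363 -0.00205965] 52.03004592388174 [-0.34720941  0.44093291  0.36135963  2.16640525 -0.28062883  0.57803521
  0.37644005]
```

View pics/c7.png

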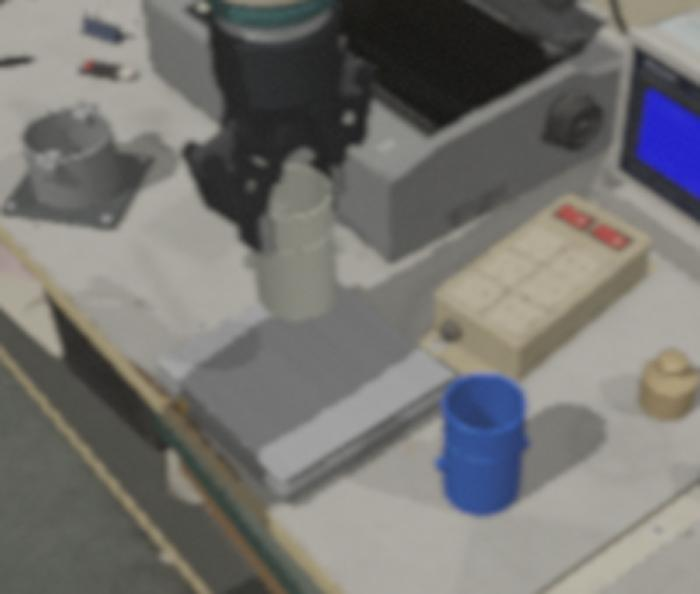

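View pics/w6.png

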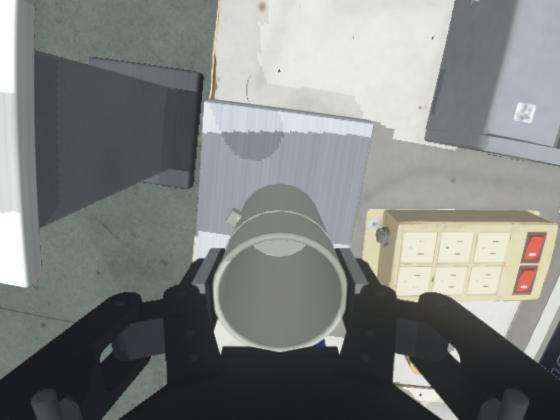

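Everything is clear over the pan. The cup's underside should be at about 113, so contact should come at a TCP height of about 105. I'll lower it and then ease down.

Call:
{"api": "step_arm", "payload": {
  "deltas": [
    [[0,1,0,-6,0,0,0],[0,0,0,-10,0,0,0],[0,0,0,-12,0,0,0],[0,0,0,-12,0,0,0],[0,0,0,-12,0,0,0],[0,0,0,-10,0,0,0],[0,0,0,-6,0,0,0],[0,0,0,-3,0,0,0],[0,0,0,0,0,0,0],[0,0,0,0,0,0,0]]
  ]
}}

```text
clock: 8.18
eef_pos: [433.4, 8.6, 111.4]
tool_rot: [3.141, -0.0, 1.728]
force: [-0.3, -0.0, -1.4]
width: 52.0
```

Call:
{"api": "step_arm", "payload": {
  "deltas": [
    [[0,0,0,-1,0,0,0],[0,0,0,-1,0,0,0],[0,0,0,-1,0,0,0],[0,0,0,0,0,0,0]]
  ]
}}

```text
clock: 8.52
eef_pos: [433.3, 8.5, 108.4]
tool_rot: [3.141, -0.0, 1.728]
force: [0.0, -0.1, -1.1]
width: 52.1
```

Call:
{"api": "step_arm", "payload": {
  "deltas": [
    [[0,0,0,-1,0,0,0],[0,0,0,-1,0,0,0],[0,0,0,0,0,0,0]]
  ]
}}

```text
clock: 8.77
eef_pos: [433.2, 8.5, 106.2]
tool_rot: [-3.141, -0.0, 1.728]
force: [0.3, 0.1, -1.5]
width: 52.3
```

Call:
{"api": "step_arm", "payload": {
  "deltas": [
    [[0,0,0,-0.7,0,0,0],[0,0,0,0,0,0,0]]
  ]
}}

```text
clock: 8.93
eef_pos: [433.2, 8.5, 105.5]
tool_rot: [-3.141, -0.0, 1.728]
force: [0.9, 0.7, -0.6]
width: 52.1
```

Call:
{"api": "step_arm", "payload": {
  "deltas": [
    [[0,0,0,-0.6,0,0,0],[0,0,0,0,0,0,0]]
  ]
}}

```text
clock: 9.1
eef_pos: [433.3, 8.5, 105.3]
tool_rot: [3.141, -0.0, 1.728]
force: [-1.3, 0.1, 3.7]
width: 51.7
```

Call:
{"api": "step_arm", "payload": {
  "deltas": [
    [[0,0,0,-0.6,0,0,0],[0,0,0,0,0,0,0]]
  ]
}}

```text
clock: 9.27
eef_pos: [433.2, 8.5, 105.3]
tool_rot: [3.141, -0.001, 1.728]
force: [-3.2, 0.6, 11.2]
width: 52.1
```

The cup touches the pan at 105.3, as predicted. I'll relieve the press and open gently.

Call:
{"api": "step_arm", "payload": {
  "deltas": [
    [[0,0,0,0.6,0,0,0],[0.6,0,0,0,0,0,0],[0.65,0,0,0,0,0,0],[0.7,0,0,0,0,0,0],[0.8,0,0,0,0,0,0],[0.9,0,0,0,0,0,0],[1,0,0,0,0,0,0],[1,0,0,0,0,0,0],[1,0,0,0,0,0,0]]
  ]
}}

```text
clock: 10.02
eef_pos: [433.2, 8.5, 105.0]
tool_rot: [-3.141, 0.0, 1.728]
force: [0.2, -0.5, 0.6]
width: 85.4
```

Run:
```python
from h import *
s=ctrl.read_state();print(s['clock'],s['eef_pos'],s['tool_rot'],s['force'],s['width'])
grab('wrist','w7')
```

```text
10.0167 [433.2456967    8.45464076 104.95175937] [-3.14148733e+00  6.17773126e-08  1.72772598e+00] [ 0.150357   -0.49479971  0.63030896] 85.42125086007611
```

View pics/w7.png

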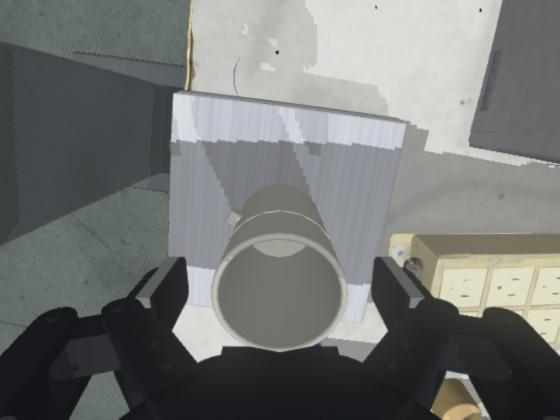

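The fingers are open and clear on both sides of the cup, at x≈187 and 373, with the cup spanning 213–347. I'll retreat upward, then back away towards +y for a clear view.

Call:
{"api": "step_arm", "payload": {
  "deltas": [
    [[1,0,0,6,0,0,0],[1,0,0,12,0,0,0],[1,0,0,18,0,0,0],[1,0,0,20,0,0,0],[1,0,0,20,0,0,0],[1,0,0,20,0,0,0],[1,0,0,20,0,0,0],[1,0,0,12,0,0,0],[1,0,0,6,0,0,0]]
  ]
}}

```text
clock: 10.82
eef_pos: [434.0, 8.4, 241.0]
tool_rot: [3.138, -0.0, 1.728]
force: [0.1, -0.2, 0.2]
width: 85.5
```

Call:
{"api": "step_arm", "payload": {
  "deltas": [
    [[1,0,10,0,0,0,0],[1,0,20,0,0,0,0],[1,0,26,0,0,0,0],[1,0,26,0,0,0,0],[1,0,26,0,0,0,0],[1,0,26,0,0,0,0],[1,0,26,0,0,0,0],[1,0,20,0,0,0,0],[1,0,10,0,0,0,0],[1,0,0,0,0,0,0]]
  ]
}}

```text
clock: 11.65
eef_pos: [432.3, 201.2, 238.0]
tool_rot: [-3.14, -0.0, 1.732]
force: [0.6, 0.4, 0.1]
width: 85.5
```

Run:
```python
from h import *
s=ctrl.read_state();print(s['clock'],s['eef_pos'],s['force'],s['width'])
grab('scene','s8');grab('top','t8')
z=load('t8');P=cloud(z);m=(abs(P[...,0]-433)<50)&(abs(P[...,1]-9)<50)&(P[...,2]>115)&(P[...,2]<145)
Q=P[m];print(m.sum(),np.median(Q,0),(Q.min(0)+Q.max(0))/2,np.ptp(Q,0))
cv2.imwrite('pics/c8.png',cv2.resize(z['im'][210:310,100:460,::-1],None,fx=2.2,fy=2.2,interpolation=cv2.INTER_CUBIC))
```

```text
11.65 [432.27103502 201.18622177 238.00713288] [0.5622756  0.4060367  0.14649855] 85.46965193959049
99 [431.03019821   9.14947794 131.59094236] [434.5767997   10.04423883 126.03547088] [52.13354709 52.39543128 21.43418938]
```

View pics/c8.png

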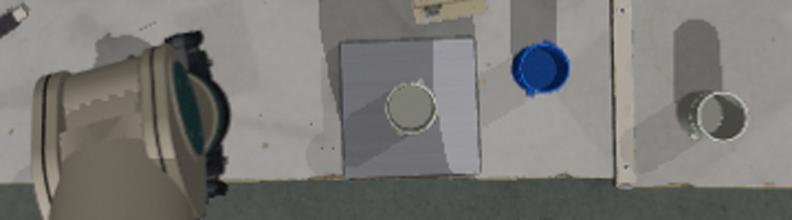

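View pics/s8.png

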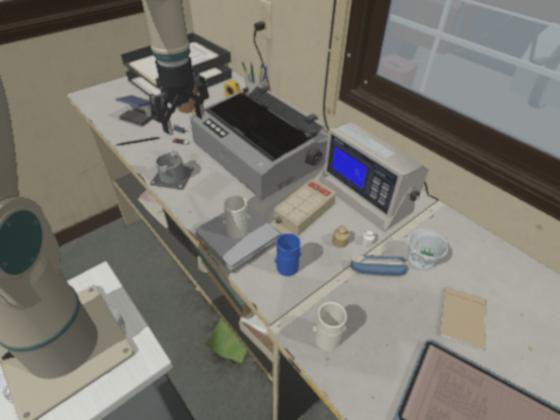

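The cup stands upright at the pan's middle: rim at about (434, 10), height about 131, pan centre (433, 9). The holder is empty, and the spare cup, blue cup and weights are where they were. The robot is touching nothing.

```bash
python3 -c "
from cell import ctrl
print(ctrl.finish_job())"
```

```text
the job is handed in; nothing more can be done
None
```

The stuck cup is out of its holder and standing upright, released, near the middle of the weighing pan. I handed the job in at about 11.7 s of the 40 s.

I gripped it by the standing-out rim, twisted it 60° about the vertical, pulled it straight up about 100 mm, and lowered it until it touched the pan. The force at touchdown was about 11 N. I then opened the gripper and moved the arm clear.

- **Placement:** the last top image shows the rim at about (434, 10), within about 2 mm of the pan centre I measured at (433, 9). The rim height is about 131 mm, as expected for a cup standing on the pan.
- **Other items:** the holder is empty, and the spare cup, blue look-alike and both weights look unmoved in the pictures.
- **Forces:** every wrist force I read stayed under 15 N, well below the 120 N limit.
- **Disagreement:** the top and wrist cameras differed by 2 to 3 mm in x on the cup's starting position, about the stated calibration error. The grasp was centred anyway.

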